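Set the interlocked isolator and mode selector of the jar stirrer

TASK

Bring the jar stirrer's switch unit into service: turn the red isolator handle clockwise until it is firmly home against its hidden stop, then turn the blue selector handle, which only then comes free, clockwise fully to its own stop. Turn both handles gently, never forcing one that is against a stop or still locked, leave both where they are, and do not disturb the glassware and bottles around.

Things in the scene. Friction and masses are not known exactly. Their poses are not given: they have to be found in the camera images.
- unit: The white switch unit with grey top: a closed box 226 mm (x, front to back) x 326 mm (y) x 70 mm high, fixed on the bench. Origin at the centre of its underside; its x points from its front edge to its far edge, y to the left, z up. Red handle on the left half, blue on the right
- isolator (a joint): Turn of the red handle in rad, growing clockwise from above. At 0 its arm points straight to the unit's front edge; it starts at 0 to 0.2. The handle is clamped to its shaft differently on every unit, so its stop (a rubber buffer inside, not visible) comes anywhere from 0.75 to 1.75; it can be told only by feel. The selector comes free only within the last 0.04 rad before that stop
- isolator_grip (a point): Centre of the free part of the red handle's round upright grip: 20 mm diameter, standing up from the end of the arm, 75 mm from the shaft; free from 18 mm below this point (top of the arm, 23 mm above the unit's top) to 16 mm above it. The handle turns stiffly at about 4 N of push on the grip; at the stop the push rises about 7 N per mm of further travel. A push of 8 to 16 N against the stop is firmly home; more than about 25 N is forcing it. It stays where it is left
- isolator_shaft (a point): Point on the vertical axis of the red handle, at the height of its grip centre
- selector (a joint): Turn of the blue handle in rad, growing clockwise from above. At 0, where it starts, its arm points straight to the unit's far edge; its own buffered stop is at 1.0. While the isolator is not home it is locked: it meets the lock at 0.05
- selector_grip (a point): Centre of the free part of the blue handle's round upright grip: same sizes as the red one, 75 mm from its shaft, turning at about 3 N of push, the same 7 N per mm at its stop and 5 N per mm against the lock. It stays where it is left
- selector_shaft (a point): Point on the vertical axis of the blue handle, at the height of its grip centre, 140 mm to the right of the red handle's
- vial: Bystander, loose: amber vial, 26 mm diameter, 45 mm high, black cap, standing between the handles on the switch unit's top near its far edge. Origin at the centre of its underside
- dropper_red: Bystander, loose: red dropper bottle, 38 mm diameter, 75 mm high. Origin at the centre of its underside
- dropper_white: Bystander, loose: white dropper bottle, 38 mm diameter, 75 mm high. Origin at the centre of its underside
- flask: Bystander, loose: conical green glass flask, 80 mm diameter, 118 mm high. Origin at the centre of its underside
- beaker: Bystander, loose: glass beaker, 64 mm diameter, 75 mm high. Origin at the centre of its underside

How it is judged (in metres and radians):
On the way, in this order (a step that is already met when the one before it is completed fails the run):
1. the isolator handle is turned towards its stop (value of joint isolator above 0.69 rad), for 0.1 s.
2. the selector has come free and is turned to its stop (value of joint selector above 0.93 rad), for 0.1 s.
At the end, for the whole second after the job is handed in: The red isolator handle stands home (over 0.69 rad and far enough round that the selector came free), the blue selector handle is turned to more than 0.93 rad, and both are at rest (value of joint isolator above 0.69 rad and value of joint selector above 0.93 rad and velocity of joint each of isolator, selector below 0.05 rad/s); the robot touches nothing.
It fails at once if a handle is forced against its stop or the lock (more than about 25 N of push at its grip) (contact force between any of isolator, selector and unit above 35 N or contact force between selector and isolator above 16 N).
It fails at once if the vial, a dropper bottle, the flask or the beaker is knocked over or pushed more than 20 mm (distance of any of vial, dropper_red, dropper_white, flask, beaker from where it was at the start of the episode above 0.02 m or angle between any of vial, dropper_red, dropper_white, flask, beaker's own z axis and vertical above 0.5 rad).
It also fails if it takes over 67 s, if anything falls off the work surface, if the arm or the gripper's body presses on something with over 40 N, if the wrist force passes 120 N, or if a joint passes its speed limit or range.

ROBOT

A 6-joint arm with a two-finger parallel gripper is mounted at the origin on the work surface. World frame = base frame: x ahead of the robot, y to its left, z up, the work surface at z = 0. Lengths are in m, angles in degrees, forces in N, time in s.
With the tool pointing down it reaches from about 0.4 to 0.825 m from the base axis. Payload 7 kg.
Tool frame: the origin (TCP) lies between the finger pads; the fingertips stand 19 mm ahead of it and the grasp point (between the pads) is the TCP; x points along the fingers, y is the direction in which the jaws open and shut, and the axes are right-handed (so a half turn about x gives the same grasp; the last joint's range is limited). The gripper opens to 88 mm and grips with 3 to 60 N. Pads are 19 mm wide; open, the fingers measure 130 mm over their backs; the gripper's body (78 mm by 193 mm) begins 47 mm behind the grasp point.
Start: joints at [-54.941, 20.546, 0.682, 0, -70.136, -16.507], TCP at [0.215, -0.64, 0.246] pointing down, gripper open.
Joint ranges: [-176.03, 176.03], [-82.01, 121.73], [-58.28, 71.71], [-173.87, 95.51], [-174.79, -0.11], [-173.66, 173.66]. Speed limits (degrees/s): [136.94, 136.94, 172.46, 180, 180, 180].

INTERFACE

Orientations are given as [roll, pitch, yaw] about the fixed x, y, z axes, in that order (R = Rz(yaw) Ry(pitch) Rx(roll)).
In Python, from plant import r gives the robot as it stands.
- The arm moves only by the tool send_rows, never from a script. Its argument "plan" is a list of rows, each a list of 2 entries, a list of its own where there are three numbers: the shift along the tool's x, y, z scaled (see below), then the turn, a rotation vector about the tool's x, y, z scaled (see below). A call has exactly 5 rows; each row is the pose to reach, as a shift and turn from the pose measured when the call began, along the tool's axes at that moment; what a row does not reach only later rows make up. The controller multiplies each number of a shift by 0.15 m and each number of a turn by pi/4 rad. A row lasts 1/10 s, in which the tool goes at most 50 mm and 8.59 degrees, less where a joint would pass 70% of its speed; a pose out of reach is approached as far as the arm can. A call with a number of a shift or a turn outside -1 to 1 is refused whole. A call with a gripper value outside its range is refused whole. "jaw" is the opening, from -1 (shut) to 1 (fully open), so that 0 is half open, set as the call begins (left out, the last holds). The fingers move at their own pace and stop on an object; "force" is the grip in N (left out, the last holds). Time passes only in rows, so rows that repeat a pose let the fingers close, or fill a call up. It gives the time, the measured TCP pose, the force and the opening at its end, in the units of the state.
- r.get_state(): the state, without advancing time (a new reading comes with each control period).
- r.capture(name): name is "scene" or "top" or "wrist"; returns a dict with "color" (400x640x3 uint8, red, green, blue), "range_z" (400x640 float32, m along the optical axis (not along the pixel's ray), 0 where there is no reading), "mtx" (3x3 intrinsics, pixels), "pose" (4x4, takes a point from camera to world coordinates). Camera axes: x right, y down, z forward; pixel columns grow to the right and rows downward; lengths in m; the calibration is good to about 2 mm. A picture is of the moment at which its call begins.
- r.close_job(): hands the job in, once; it reports no verdict.
Trained networks look in a picture, given as the dict that the camera call returned (one of the last four; its "shot" number tells which), for a name from the list of things; names that differ only in an ending like _2 or _b are one class to them, and where a whole thing is asked for, a point or a joint stands for the part that bears it (a point fixed in the world has none). Each returns a list of dicts, best first, with "score" (0 to 1); they miss things now and then, are a little off and sometimes report something else, mostly with a low value. They report only what shows in the picture. A call takes as long as a camera call.
- r.find_in(picture, target): "uv" ([column, row] in pixels, amid what is visible of it).
- r.trace(picture, target): "mask" (400x640 bool, what is visible of it) and "uv" ([column, row] in pixels, amid what is visible of it).
The state is a dict: "time_s": time; "joints": joint angles; "qd": joint speeds; "joint_torque": joint torques, N m; "tcp_pos": TCP position; "eef_rot": TCP orientation; "contact_force": force on the tool from outside, world axes, zero at the start; "moment": the same for the moment, N m; "gripper_width": finger opening in m.
Only numpy, scipy, OpenCV 4.12 (cv2) and the standard library are available. Lean on these libraries where they do the work, as an engineer would, in place of code of your own. Each camera call takes 0.05 s, during which the arm holds its last target. There are 200 camera calls.

## Working session

There is one attempt and no reset: what is moved stays moved. The work goes in short steps, Python scripts to look and compute and a tool call to move; the robot and the scene stay as the last step left them, time stands still between calls to the robot, and variables do not carry over. Pictures are saved under pics/ and viewed, about 8 in all and at most 12, crops included, and the job is handed in when it is done.

Besides the shell and the picture viewer there is one more tool, called in YAML: its name, and indented under it one key for each argument. send_rows: Moves the arm, as the interface text tells. Its arguments: {"type":"object","properties":{"plan":{"type":"array"},"jaw":{"type":"number"},"force":{"type":"number"}},"required":["plan"]}

```bash
mkdir -p pics; ls; cat > h.py <<'E'
from plant import r
import numpy as np, cv2
def w(p,uv,z=None):
    K,T=np.array(p["mtx"]),np.array(p["pose"])
    d=np.linalg.inv(K)@[uv[0],uv[1],1]
    if z is None:
        u,v=int(round(uv[0])),int(round(uv[1])); q=p["range_z"][v-1:v+2,u-1:u+2]; q=q[q>0]
        return (T@np.r_[d*np.median(q),1])[:3] if len(q) else None
    D=T[:3,:3]@d; return T[:3,3]+D*(z-T[2,3])/D[2]
def cloud(p,m):
    v,u=np.nonzero(m&(p["range_z"]>0)); z=p["range_z"][v,u]
    c=np.linalg.inv(np.array(p["mtx"]))@np.array([u*z,v*z,z]); T=np.array(p["pose"])
    return (T[:3,:3]@c).T+T[:3,3]
E
python3 - <<'E'
from h import *
np.set_printoptions(precision=4,suppress=True)
s=r.get_state(); print(s)
for n in ("top","scene"):
    p=r.capture(n); cv2.imwrite(f"pics/{n}0.png",p["color"][:,:,::-1])
    print(n,np.array(p["pose"]))
    for t in ["unit","isolator_grip","selector_grip","isolator","selector","vial","dropper_red","dropper_white","flask","beaker"]:
        for d in r.trace(p,t)[:1]:
            c=cloud(p,d["mask"]); print(t,round(d["score"],2),np.round(d["uv"]),len(c),np.median(c,0),np.percentile(c,[2,98],axis=0).round(3).tolist() if len(c) else 0)
E
```

```text
pics
{'time_s': 0.0, 'joints': array([-54.9403,  20.5909,   0.634 ,  -0.02  , -70.1371, -16.5071]), 'qd': array([ 0.1466, -0.0011,  0.0369,  0.0448,  0.1418, -0.0591]), 'joint_torque': array([  0.0014, -58.2722,  29.306 ,   6.9976,   0.0071,  -0.0002]), 'tcp_pos': array([ 0.2146, -0.6395,  0.2446]), 'eef_rot': array([ 95.1686,  89.9042, 113.7145]), 'contact_force': array([ 0.1007, -0.3436, -0.171 ]), 'moment': array([-0.0656,  0.0432, -0.029 ]), 'gripper_width': 0.08744401382111379}
top [[ 0.0416 -0.973   0.2272  0.1856]
 [-0.9991 -0.0414  0.0055 -0.0007]
 [ 0.0041 -0.2273 -0.9738  1.6079]
 [ 0.      0.      0.      1.    ]]
unit 0.67 [363. 197.] 196 [ 0.544  -0.1692  0.0974] [[0.513, -0.182, 0.088], [0.609, -0.152, 0.13]]
isolator_grip 0.68 [321. 200.] 250 [ 0.5245 -0.0259  0.0963] [[0.456, -0.047, 0.073], [0.562, -0.009, 0.13]]
selector_grip 0.52 [365. 192.] 263 [ 0.5479 -0.1693  0.0962] [[0.512, -0.185, 0.073], [0.61, -0.149, 0.13]]
isolator 0.78 [319. 204.] 237 [ 0.5233 -0.0259  0.0968] [[0.456, -0.047, 0.088], [0.557, -0.011, 0.13]]
selector 0.78 [364. 196.] 244 [ 0.5481 -0.1692
[... 952 characters left out ...]
.] 146 [ 0.6297 -0.0928  0.1029] [[0.612, -0.102, 0.071], [0.636, -0.079, 0.117]]
isolator 0.63 [315. 194.] 295 [ 0.5301 -0.0293  0.0954] [[0.465, -0.048, 0.076], [0.558, -0.014, 0.128]]
selector 0.56 [272. 209.] 312 [ 0.5467 -0.1727  0.0963] [[0.513, -0.187, 0.071], [0.612, -0.15, 0.128]]
vial 0.69 [309. 219.] 102 [ 0.6312 -0.0921  0.105 ] [[0.618, -0.101, 0.079], [0.635, -0.082, 0.117]]
dropper_white 0.72 [317. 193.] 314 [ 0.529  -0.0286  0.0955] [[0.459, -0.048, 0.074], [0.558, -0.013, 0.128]]
flask 0.8 [417. 164.] 582 [0.4471 0.3604 0.0427] [[0.314, 0.335, -0.001], [0.47, 0.451, 0.118]]
beaker 0.71 [187. 260.] 747 [ 0.6138 -0.4238  0.0497] [[0.575, -0.452, 0.004], [0.635, -0.395, 0.076]]
```

```bash
python3 - <<'E'
import cv2,numpy as np
a=cv2.imread("pics/top0.png")[120:270,180:480]; b=cv2.imread("pics/scene0.png")[120:320,130:470]
a=cv2.resize(a,(600,300),interpolation=2); b=cv2.resize(b,(510,300),interpolation=2)
c=np.zeros((600,600,3),np.uint8); c[:300]=a; c[300:,:510]=b; cv2.imwrite("pics/c0.png",c)
from h import *
# unit orientation: top-surface plane rect and grips tops
p=r.capture("top"); C=cloud(p,np.ones((400,640),bool))
m=(abs(C[:,2]-.07)<.006)&(C[:,0]>.35)&(C[:,0]<.75)&(C[:,1]>-.33)&(C[:,1]<.15)
print(cv2.minAreaRect(C[m][:,:2].astype(np.float32)),m.sum())
m=(C[:,2]>.118)&(C[:,0]>.4)&(C[:,0]<.7)&(C[:,1]>-.3)&(C[:,1]<.1)
q=C[m]
for y0 in(-.03,-.09,-.17):
    g=q[abs(q[:,1]-y0)<.03]; print(y0,len(g),g.mean(0) if len(g) else 0,np.ptp(g,0) if len(g) else 0)
E
```

```text
((0.5340800285339355, -0.09762763977050781), (0.3245387077331543, 0.2259109914302826), 86.00924682617188) 5203
-0.03 31 [ 0.46461955 -0.02217867  0.1267445 ] [0.01880693 0.01607439 0.01276862]
-0.09 12 [ 0.62160516 -0.09224554  0.12073529] [0.01998354 0.01964142 0.00580041]
-0.17 31 [ 0.60393374 -0.17260815  0.12712249] [0.01960837 0.01675215 0.01182977]
```

View pics/c0.png

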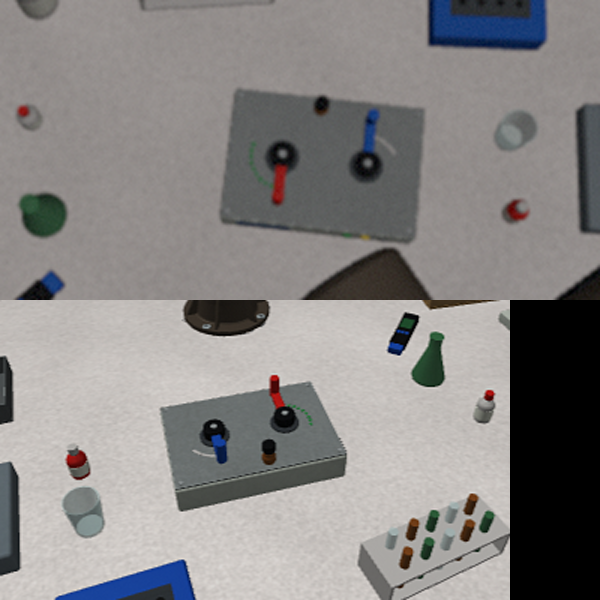

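Both views agree. Red is at the front of the left knob and blue at the far side of the right knob, with the vial between them at the far edge. I get a unit yaw of about -4°, a blue shaft at about (0.529,-0.167) and a red shaft at about (0.539,-0.028). Next I'll work out the approach in tool axes.

```bash
cat >> h.py <<'E'
from scipy.spatial.transform import Rotation as Ro
np.set_printoptions(precision=4,suppress=True)
def togo(pos,yaw_u):
    """shift (units .15) & turn (units pi/4) to TCP pos with jaw axis along world angle yaw_u deg"""
    s=r.get_state(); R=Ro.from_euler('xyz',s["eef_rot"],degrees=True)
    a=np.radians(yaw_u); y=np.array([np.cos(a),np.sin(a),0]); x=np.array([0,0,-1.])
    G=Ro.from_matrix(np.c_[x,y,np.cross(x,y)])
    M=R.as_matrix(); print("t",s["time_s"],"tcp",s["tcp_pos"],"F",s["contact_force"],"w",s["gripper_width"],"j",s["joints"]); print("yt ang",np.degrees(np.arctan2(M[1,1],M[0,1])))
    print("shift",M.T@(np.array(pos)-s["tcp_pos"])/.15,"turn",(R.inv()*G).as_rotvec()/(np.pi/4))
E
python3 - <<'E'
from h import *
print(Ro.from_euler('xyz',r.get_state()["eef_rot"],degrees=True).as_matrix())
togo((.465,-.022,.22),176); togo((.465,-.022,.22),-4)
E
```

```text
[[ 0.     -0.3182  0.948 ]
 [-0.      0.948   0.3182]
 [-1.     -0.     -0.    ]]
t 1.15 tcp [ 0.2147 -0.6399  0.2456] F [ 0.6771 -0.1877 -0.1577] w 0.08740277194822747 j [-54.9404  20.5466   0.682    0.0004 -70.1346 -16.5072]
yt ang 108.55253183442372
shift [0.1703 3.3745 2.8923] turn [-1.4988 -0.      0.    ]
t 1.15 tcp [ 0.2147 -0.6399  0.2456] F [ 0.6771 -0.1877 -0.1577] w 0.08740277194822747 j [-54.9404  20.5466   0.682    0.0004 -70.1346 -16.5072]
yt ang 108.55253183442372
shift [0.1703 3.3745 2.8923] turn [2.5012 0.     0.    ]
```

send_rows:
  plan:
    - [[0,0.17,0.145],[0,0,0]]
    - [[0,0.34,0.29],[0,0,0]]
    - [[0,0.51,0.435],[0,0,0]]
    - [[0,0.68,0.58],[0,0,0]]
    - [[0,0.85,0.73],[0,0,0]]
  jaw: 0
  force: 8

```text
time_s: 1.65
tcp_pos: [0.2782, -0.483, 0.2456]
eef_rot: [-67.2, 90.0, -48.7]
contact_force: [1.1, 0.3, -0.6]
gripper_width: 0.0532
```

send_rows:
  plan:
    - [[0,0.17,0.145],[0,0,0]]
    - [[0,0.34,0.29],[0,0,0]]
    - [[0,0.51,0.435],[0,0,0]]
    - [[0,0.68,0.58],[0,0,0]]
    - [[0,0.85,0.73],[0,0,0]]

```text
time_s: 2.15
tcp_pos: [0.3418, -0.3261, 0.2459]
eef_rot: [-45.7, 89.9, -27.2]
contact_force: [0.5, -0.6, 1.0]
gripper_width: 0.0441
```

send_rows:
  plan:
    - [[0,0.17,0.145],[0,0,0]]
    - [[0,0.34,0.29],[0,0,0]]
    - [[0,0.51,0.435],[0,0,0]]
    - [[0,0.68,0.58],[0,0,0]]
    - [[0,0.85,0.73],[0,0,0]]

```text
time_s: 2.65
tcp_pos: [0.4054, -0.1691, 0.2463]
eef_rot: [-33.2, 89.9, -14.6]
contact_force: [0.6, -0.8, 1.3]
gripper_width: 0.0437
```

send_rows:
  plan:
    - [[0,0.15,0.13],[-0.15,0,0]]
    - [[0,0.3,0.26],[-0.3,0,0]]
    - [[0,0.45,0.39],[-0.45,0,0]]
    - [[0,0.6,0.52],[-0.6,0,0]]
    - [[0,0.75,0.65],[-0.75,0,0]]

```text
time_s: 3.15
tcp_pos: [0.4624, -0.0302, 0.2467]
eef_rot: [-57.5, 89.8, -4.9]
contact_force: [0.6, -0.1, 0.4]
gripper_width: 0.0443
```

send_rows:
  plan:
    - [[0,0,0],[-0.15,0,0]]
    - [[0,0,0],[-0.3,0,0]]
    - [[0,0,0],[-0.45,0,0]]
    - [[0,0,0],[-0.6,0,0]]
    - [[0,0,0],[-0.75,0,0]]

```text
time_s: 3.65
tcp_pos: [0.4624, -0.0301, 0.2468]
eef_rot: [-89.3, 89.8, -2.7]
contact_force: [0.5, -0.1, -0.3]
gripper_width: 0.0438
```

```bash
python3 - <<'E'
from h import *
togo((.465,-.022,.117),176)
p=r.capture("wrist"); cv2.imwrite("pics/w1.png",p["color"][:,:,::-1])
for t in ["isolator_grip","selector_grip"]:
    for d in r.trace(p,t)[:2]:
        c=cloud(p,d["mask"]); print(t,d["score"],d["uv"],len(c))
        if len(c): g=c[c[:,2]>.12]; print(len(g),g.mean(0) if len(g) else 0,np.ptp(g,0) if len(g) else 0)
C=cloud(p,np.ones((400,640),bool)); g=C[(C[:,2]>.121)&(C[:,2]<.135)]
for n,(x,y) in dict(red=(.465,-.022),blue=(.604,-.172)).items():
    k=g[np.hypot(g[:,0]-x,g[:,1]-y)<.03]
    if len(k): print(n,len(k),k.mean(0),cv2.minEnclosingCircle(k[:,:2].astype(np.float32)))
E
```

```text
t 3.65 tcp [ 0.4624 -0.0301  0.2468] F [ 0.5247 -0.0514 -0.2867] w 0.043839779942349284 j [ 20.7826  -0.0144 -24.8573   0.0755 -64.9996 -24.1975]
yt ang 176.6168795266365
shift [ 0.8655 -0.0114  0.055 ] turn [0.0137 0.0001 0.0038]
isolator_grip 0.84 [265.3, 196.2] 2950
398 [ 0.463  -0.0227  0.1257] [0.0195 0.0187 0.0082]
selector_grip 0.93 [205.5, 35.3] 4965
704 [ 0.6012 -0.1712  0.1255] [0.0202 0.0192 0.008 ]
red 391 [ 0.463  -0.0226  0.1258] ((0.46287038922309875, -0.02189812809228897), 0.010056030005216599)
blue 686 [ 0.6014 -0.1713  0.1257] ((0.6023552417755127, -0.17123819887638092), 0.010238965973258018)
```

View pics/w1.png

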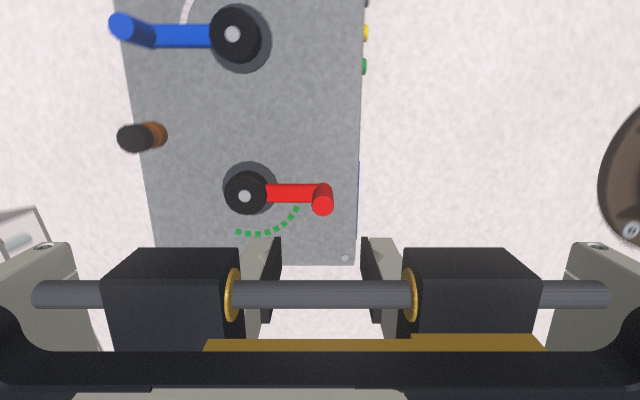

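The wrist view shows the red grip top at about (322,200) px and the arm pointing to the front. The jaws straddle it radially, so I'm descending and gripping lightly, which lets pad friction limit the push.

send_rows:
  plan:
    - [[0.1,0,0.054],[0,0,0]]
    - [[0.3,0,0.054],[0,0,0]]
    - [[0.5,0,0.054],[0,0,0]]
    - [[0.7,0,0.054],[0,0,0]]
    - [[0.865,0,0.054],[0,0,0]]

```text
time_s: 4.3
tcp_pos: [0.4629, -0.0222, 0.1157]
eef_rot: [-89.5, 89.9, -3.5]
contact_force: [0.7, 0.1, -0.5]
gripper_width: 0.0438
```

send_rows:
  plan:
    - [[0,0,0],[0,0,0]]
    - [[0,0,0],[0,0,0]]
    - [[0,0,0],[0,0,0]]
    - [[0,0,0],[0,0,0]]
    - [[0,0,0],[0,0,0]]
  jaw: -1
  force: 8

```text
time_s: 4.8
tcp_pos: [0.4619, -0.0223, 0.1167]
eef_rot: [-80.0, 89.9, 5.9]
contact_force: [-6.5, 1.3, 4.8]
gripper_width: 0.0194
```

send_rows:
  plan:
    - [[0,0,0.01],[0.025,0,0]]
    - [[0,0,0.02],[0.051,0,0]]
    - [[0,-0.001,0.03],[0.076,0,0]]
    - [[0,-0.0015,0.04],[0.102,0,0]]
    - [[0,-0.0025,0.05],[0.127,0,0]]

```text
time_s: 5.3
tcp_pos: [0.4627, -0.0149, 0.117]
eef_rot: [-83.1, 89.9, -3.0]
contact_force: [-1.6, -4.4, 1.8]
gripper_width: 0.0195
```

```bash
cat >> h.py <<'E'
S=dict(red=np.array([.537,-.0261]),blue=np.array([.5272,-.1658]))
def rep(n):
    s=r.get_state(); M=Ro.from_euler('xyz',s["eef_rot"],degrees=True).as_matrix()
    d=s["tcp_pos"][:2]-S[n]; a=np.arctan2(d[1],d[0]); base=np.radians(176 if n=="red" else -4)
    print(n,"t",s["time_s"],"rad",np.hypot(*d),"cw",(base-a+np.pi)%(2*np.pi)-np.pi,"yt",np.degrees(np.arctan2(M[1,1],M[0,1])),"u",np.degrees(a),"F tool xyz",M.T@s["contact_force"],"z",s["tcp_pos"][2],"w",s["gripper_width"],"tau",s["moment"])
E
python3 -c "
from h import *
rep('red')"
```

```text
red t 5.3 rad 0.07510896753945041 cw 0.07986443649251829 yt 170.08156340786164 u 171.4241048557881 F tool xyz [-1.7974  0.836  -4.6229] z 0.11703026374571686 w 0.01950695473601047 tau [-1.3003  0.6914 -0.056 ]
```

send_rows:
  plan:
    - [[0,0,0.02],[0.051,0,0]]
    - [[0,-0.001,0.04],[0.102,0,0]]
    - [[0,-0.003,0.06],[0.153,0,0]]
    - [[0,-0.006,0.08],[0.204,0,0]]
    - [[0,-0.01,0.1],[0.255,0,0]]

```text
time_s: 5.8
tcp_pos: [0.4667, -0.0003, 0.1171]
eef_rot: [-83.5, 89.9, -15.0]
contact_force: [-0.4, -4.1, -0.6]
gripper_width: 0.0197
```

send_rows:
  plan:
    - [[0,0,0.02],[0.051,0,0]]
    - [[0,-0.001,0.04],[0.102,0,0]]
    - [[0,-0.003,0.06],[0.153,0,0]]
    - [[0,-0.006,0.08],[0.204,0,0]]
    - [[0,-0.01,0.1],[0.255,0,0]]

```text
time_s: 6.3
tcp_pos: [0.4736, 0.0131, 0.1171]
eef_rot: [-93.1, 89.9, -36.3]
contact_force: [-0.2, -4.2, -1.0]
gripper_width: 0.0194
```

```bash
python3 -c "
from h import *
rep('red')
p=r.capture('top'); cv2.imwrite('pics/t2.png',cv2.resize(p['color'][150:250,270:420,::-1],(600,400)))"
```

```text
red t 6.3 rad 0.07456136527972286 cw 0.4835995078953168 yt 146.84162025514308 u 148.2917892229948 F tool xyz [ 1.0055 -2.1272 -3.6555] z 0.11707197653808743 w 0.01941879187605844 tau [-1.5431  0.2236  0.0654]
```

send_rows:
  plan:
    - [[0,0,0.015],[0.038,0,0]]
    - [[0,-0.001,0.03],[0.076,0,0]]
    - [[0,-0.002,0.045],[0.115,0,0]]
    - [[0,-0.0035,0.06],[0.153,0,0]]
    - [[0,-0.0055,0.075],[0.191,0,0]]
  force: 6

```text
time_s: 6.85
tcp_pos: [0.4805, 0.0222, 0.1171]
eef_rot: [-104.7, 89.9, -56.6]
contact_force: [-0.5, -5.4, -1.1]
gripper_width: 0.0194
```

send_rows:
  plan:
    - [[0,0,0.008],[0.02,0,0]]
    - [[0,-0.0003,0.016],[0.041,0,0]]
    - [[0,-0.0006,0.024],[0.061,0,0]]
    - [[0,-0.001,0.032],[0.082,0,0]]
    - [[0,-0.0016,0.04],[0.102,0,0]]

```text
time_s: 7.35
tcp_pos: [0.4847, 0.0266, 0.1171]
eef_rot: [-105.8, 89.9, -62.4]
contact_force: [-0.9, -4.0, -1.2]
gripper_width: 0.0195
```

```bash
python3 -c "
from h import *
rep('red')"
```

```text
red t 7.35 rad 0.07425533086129768 cw 0.7186646324805421 yt 133.39790417782 u 134.8235496735445 F tool xyz [ 1.2267 -2.3015 -3.4325] z 0.11706494827601538 w 0.019546395244002715 tau [-1.4722  0.2946  0.0601]
```

send_rows:
  plan:
    - [[0,0,0.008],[0.02,0,0]]
    - [[0,-0.0003,0.016],[0.041,0,0]]
    - [[0,-0.0006,0.024],[0.061,0,0]]
    - [[0,-0.001,0.032],[0.082,0,0]]
    - [[0,-0.0016,0.04],[0.102,0,0]]

```text
time_s: 7.85
tcp_pos: [0.4892, 0.0306, 0.1171]
eef_rot: [-108.7, 89.9, -69.9]
contact_force: [-0.8, -3.4, 0.8]
gripper_width: 0.0197
```

send_rows:
  plan:
    - [[0,0,0.008],[0.02,0,0]]
    - [[0,-0.0003,0.016],[0.041,0,0]]
    - [[0,-0.0006,0.024],[0.061,0,0]]
    - [[0,-0.001,0.032],[0.082,0,0]]
    - [[0,-0.0016,0.04],[0.102,0,0]]

```text
time_s: 8.35
tcp_pos: [0.4941, 0.0342, 0.1171]
eef_rot: [-110.5, 90.0, -76.4]
contact_force: [-2.9, -4.0, 0.2]
gripper_width: 0.0199
```

send_rows:
  plan:
    - [[0,0,0.008],[0.02,0,0]]
    - [[0,-0.0003,0.016],[0.041,0,0]]
    - [[0,-0.0006,0.024],[0.061,0,0]]
    - [[0,-0.001,0.032],[0.082,0,0]]
    - [[0,-0.0016,0.04],[0.102,0,0]]

```text
time_s: 8.85
tcp_pos: [0.4992, 0.0375, 0.1171]
eef_rot: [-106.7, 90.0, -77.3]
contact_force: [-2.8, -3.3, 0.8]
gripper_width: 0.0196
```

send_rows:
  plan:
    - [[0,0,0.008],[0.02,0,0]]
    - [[0,-0.0003,0.016],[0.041,0,0]]
    - [[0,-0.0006,0.024],[0.061,0,0]]
    - [[0,-0.001,0.032],[0.082,0,0]]
    - [[0,-0.0016,0.04],[0.102,0,0]]

```text
time_s: 9.35
tcp_pos: [0.5046, 0.0403, 0.117]
eef_rot: [-105.2, 90.0, -80.5]
contact_force: [-1.7, -2.4, 1.9]
gripper_width: 0.0195
```

send_rows:
  plan:
    - [[0,0,0.008],[0.02,0,0]]
    - [[0,0,0.016],[0.041,0,0]]
    - [[0,0,0.024],[0.061,0,0]]
    - [[0,0,0.032],[0.082,0,0]]
    - [[0,0,0.04],[0.102,0,0]]

```text
time_s: 9.85
tcp_pos: [0.5101, 0.0427, 0.117]
eef_rot: [-111.4, 89.9, -91.3]
contact_force: [-1.9, -4.6, 0.5]
gripper_width: 0.02
```

```bash
python3 -c "
from h import *
rep('red')"
```

```text
red t 9.85 rad 0.07384285337096476 cw 1.1284345092573052 yt 110.0614721164008 u 111.34546516264021 F tool xyz [-0.5317 -3.7131 -3.3836] z 0.11701121600379376 w 0.01996310316961844 tau [-1.6056  0.646   0.0068]
```

send_rows:
  plan:
    - [[0,0,0.008],[0.02,0,0]]
    - [[0,-0.0003,0.016],[0.041,0,0]]
    - [[0,-0.0006,0.024],[0.061,0,0]]
    - [[0,-0.001,0.032],[0.082,0,0]]
    - [[0,-0.0016,0.04],[0.102,0,0]]

```text
time_s: 10.35
tcp_pos: [0.5159, 0.0446, 0.1171]
eef_rot: [-102.4, 89.9, -87.0]
contact_force: [-1.7, -3.2, 1.0]
gripper_width: 0.0199
```

send_rows:
  plan:
    - [[0,0,0.008],[0.02,0,0]]
    - [[0,-0.0003,0.016],[0.041,0,0]]
    - [[0,-0.0006,0.024],[0.061,0,0]]
    - [[0,-0.001,0.032],[0.082,0,0]]
    - [[0,-0.002,0.04],[0.102,0,0]]

```text
time_s: 10.85
tcp_pos: [0.5219, 0.046, 0.117]
eef_rot: [-103.9, 90.0, -93.1]
contact_force: [-4.2, -0.9, 2.5]
gripper_width: 0.0199
```

send_rows:
  plan:
    - [[0,0,0.008],[0.02,0,0]]
    - [[0,-0.0003,0.016],[0.041,0,0]]
    - [[0,-0.0006,0.024],[0.061,0,0]]
    - [[0,-0.001,0.032],[0.082,0,0]]
    - [[0,-0.002,0.04],[0.102,0,0]]

```text
time_s: 11.35
tcp_pos: [0.526, 0.0465, 0.1164]
eef_rot: [-166.6, 89.8, -160.6]
contact_force: [-8.4, -0.9, 2.3]
gripper_width: 0.0199
```

send_rows:
  plan:
    - [[0,0,0.003],[0,0,0]]
    - [[0,0,0.006],[0,0,0]]
    - [[0,0,0.009],[0,0,0]]
    - [[0,0,0.012],[0,0,0]]
    - [[0,0,0.012],[0,0,0]]
  force: 9

```text
time_s: 11.85
tcp_pos: [0.5264, 0.0466, 0.1163]
eef_rot: [-172.3, 89.6, -166.3]
contact_force: [-9.8, -0.0, 6.5]
gripper_width: 0.0197
```

```bash
python3 -c "
from h import *
rep('red')"
```

```text
red t 11.85 rad 0.0734872518443067 cw 1.3559395894422472 yt 95.9539173446447 u 98.31038425025764 F tool xyz [-6.4373  0.9765 -9.7564] z 0.11631087705692056 w 0.019739377060204948 tau [-0.0656  3.4016 -0.0293]
```

send_rows:
  plan:
    - [[0,0,0.005],[0,0,0]]
    - [[0,0,0.01],[0,0,0]]
    - [[0,0,0.014],[0,0,0]]
    - [[0,0,0.016],[0,0,0]]
    - [[0,0,0.016],[0,0,0]]

```text
time_s: 12.35
tcp_pos: [0.527, 0.0467, 0.1162]
eef_rot: [-174.9, 89.5, -169.1]
contact_force: [-10.6, -0.4, 7.9]
gripper_width: 0.0198
```

```bash
python3 -c "
from h import *
rep('red')
p=r.capture('top'); cv2.imwrite('pics/t3.png',cv2.resize(p['color'][150:250,270:420,::-1],(600,400)))"
```

```text
red t 12.35 rad 0.07349590902949292 cw 1.3647054253723168 yt 95.88914341399962 u 97.80813884756053 F tool xyz [ -7.7964   0.6963 -10.6116] z 0.11621301349315344 w 0.019849135322722145 tau [ 0.0604  3.9325 -0.0293]
```

send_rows:
  plan:
    - [[0,0,0],[0,0,0]]
    - [[0,0,0],[0,0,0]]
    - [[0,0,0],[0,0,0]]
    - [[0,0,0],[0,0,0]]
    - [[0,0,0],[0,0,0]]
  jaw: 0

```text
time_s: 12.9
tcp_pos: [0.5273, 0.0468, 0.1162]
eef_rot: [-175.2, 89.5, -169.3]
contact_force: [-0.5, -0.0, -0.3]
gripper_width: 0.0435
```

send_rows:
  plan:
    - [[-0.1,0,0],[0,0,0]]
    - [[-0.25,0,0],[0,0,0]]
    - [[-0.4,0,0],[0,0,0]]
    - [[-0.55,0,0],[0,0,0]]
    - [[-0.7,0,0],[0,0,0]]

```text
time_s: 13.4
tcp_pos: [0.5283, 0.047, 0.2222]
eef_rot: [-175.5, 89.5, -169.6]
contact_force: [-0.1, 0.1, 0.5]
gripper_width: 0.0435
```

```bash
python3 - <<'E'
from h import *
rep('red'); togo((.602,-.171,.22),176)
p=r.capture("wrist"); cv2.imwrite("pics/w4.png",p["color"][:,:,::-1])
C=cloud(p,np.ones((400,640),bool)); g=C[(C[:,2]>.121)&(C[:,2]<.135)]
for n,(x,y) in dict(red=(.527,.046),blue=(.602,-.171)).items():
    k=g[np.hypot(g[:,0]-x,g[:,1]-y)<.03]
    if len(k): print(n,len(k),k.mean(0),cv2.minEnclosingCircle(k[:,:2].astype(np.float32)))
E
```

```text
red t 13.4 rad 0.073632795271055 cw 1.3823379471144825 yt 95.88683824752103 u 96.79786976956174 F tool xyz [-0.5363  0.1036 -0.0702] z 0.2221524562618508 w 0.04347529389929842 tau [ 0.0013 -0.0831  0.0224]
t 13.4 tcp [0.5283 0.047  0.2222] F [-0.0759  0.0967  0.5368] w 0.04347529389929842 j [  26.1868    8.2264  -19.0658   -0.1534  -63.191  -110.2303]
yt ang 95.88683824752103
shift [ 0.0124 -1.4962  0.3399] turn [-1.7803 -0.0099 -0.0071]
red 483 [0.5227 0.0465 0.1259] ((0.5236131548881531, 0.046644095331430435), 0.009984135627746582)
```

View pics/w4.png

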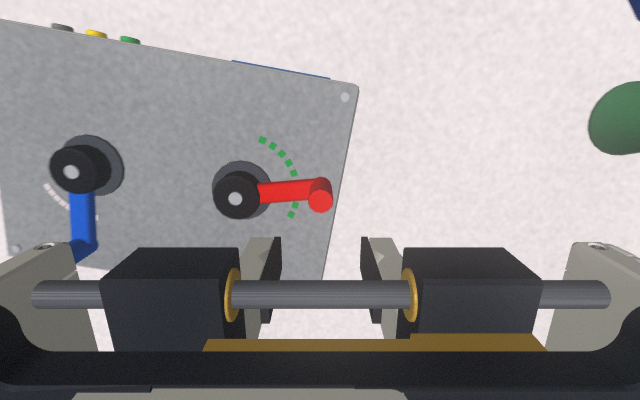

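The red arm points left and sits at about 1.32 rad. The push rose from 4 N to 10.6 N with no further travel, so it is home. Now moving to blue.

send_rows:
  plan:
    - [[0,-0.15,0.034],[0,0,0]]
    - [[0,-0.3,0.068],[0,0,0]]
    - [[0,-0.45,0.102],[0,0,0]]
    - [[0,-0.6,0.136],[0,0,0]]
    - [[0,-0.75,0.17],[0,-0.01,-0.007]]

```text
time_s: 13.95
tcp_pos: [0.5677, -0.0629, 0.2259]
eef_rot: [-49.9, 89.6, -44.0]
contact_force: [-0.2, -0.8, 0.2]
gripper_width: 0.044
```

send_rows:
  plan:
    - [[0,-0.15,0.034],[-0.178,0,0]]
    - [[0,-0.3,0.068],[-0.356,0,0]]
    - [[0,-0.45,0.102],[-0.534,0,0]]
    - [[0,-0.6,0.136],[-0.712,0,0]]
    - [[0,-0.75,0.17],[-0.89,0,0]]

```text
time_s: 14.45
tcp_pos: [0.6049, -0.1731, 0.2265]
eef_rot: [-90.0, 89.6, -43.7]
contact_force: [0.3, 0.1, 0.1]
gripper_width: 0.0438
```

send_rows:
  plan:
    - [[0,0,0],[-0.178,0,0]]
    - [[0,0,0],[-0.356,0,0]]
    - [[0,0,0],[-0.534,0,0]]
    - [[0,0,0],[-0.712,0,0]]
    - [[0,0,0],[-0.89,0,0]]

```text
time_s: 14.95
tcp_pos: [0.605, -0.1732, 0.2261]
eef_rot: [-130.7, 89.6, -44.1]
contact_force: [0.7, -0.3, 0.8]
gripper_width: 0.0439
```

```bash
python3 - <<'E'
from h import *
p=r.capture("wrist")
C=cloud(p,np.ones((400,640),bool)); g=C[(C[:,2]>.121)&(C[:,2]<.135)]
k=g[np.hypot(g[:,0]-.602,g[:,1]+.171)<.03]
c=cv2.minEnclosingCircle(k[:,:2].astype(np.float32)); print(len(k),c)
togo((*c[0],.117),176)
E
```

```text
462 ((0.6031575202941895, -0.17194432020187378), 0.009965300559997559)
t 15.0 tcp [ 0.6051 -0.1732  0.2262] F [ 0.275  -0.2363  0.186 ] w 0.04382207567472191 j [  1.9582  16.7924  -7.4789   0.3384 -65.4256  -4.9459]
yt ang 177.1530013590506
shift [0.7278 0.0173 0.011 ] turn [ 0.0256 -0.0062  0.0074]
```

send_rows:
  plan:
    - [[0.1,0.017,0.011],[0.026,0,0]]
    - [[0.27,0.017,0.011],[0.026,-0.006,0.007]]
    - [[0.43,0.017,0.011],[0.026,-0.006,0.007]]
    - [[0.58,0.017,0.011],[0.026,-0.006,0.007]]
    - [[0.728,0.017,0.011],[0.026,-0.006,0.007]]

```text
time_s: 15.5
tcp_pos: [0.6032, -0.1719, 0.1159]
eef_rot: [-107.0, 90.0, -21.2]
contact_force: [0.8, -1.1, 0.3]
gripper_width: 0.0437
```

send_rows:
  plan:
    - [[0,0,0],[0,0,0]]
    - [[0,0,0],[0,0,0]]
    - [[0,0,0],[0,0,0]]
    - [[0,0,0],[0,0,0]]
    - [[0,0,0],[0,0,0]]
  jaw: -1
  force: 6

```text
time_s: 16.0
tcp_pos: [0.602, -0.1719, 0.1168]
eef_rot: [88.6, 89.9, 174.3]
contact_force: [-5.9, 0.5, 2.6]
gripper_width: 0.0197
```

send_rows:
  plan:
    - [[0,0,-0.007],[0.018,0,0]]
    - [[0,0.0003,-0.014],[0.036,0,0]]
    - [[0,0.0006,-0.021],[0.053,0,0]]
    - [[0,0.001,-0.028],[0.071,0,0]]
    - [[0,0.0013,-0.035],[0.09,0,0]]

```text
time_s: 16.5
tcp_pos: [0.6015, -0.1771, 0.117]
eef_rot: [82.8, 89.9, 164.5]
contact_force: [-2.0, 3.4, -0.3]
gripper_width: 0.0197
```

```bash
python3 -c "
from h import *
rep('blue')"
```

```text
blue t 16.5 rad 0.07514864292183052 cw 0.08091765632754377 yt 171.63198934937316 u -8.636240195658328 F tool xyz [0.2791 2.4303 3.0324] z 0.11697464338307736 w 0.019740470639266445 tau [ 1.476   0.6942 -0.0132]
```

send_rows:
  plan:
    - [[0,0,-0.01],[0.025,0,0]]
    - [[0,0.0003,-0.02],[0.051,0,0]]
    - [[0,0.001,-0.03],[0.076,0,0]]
    - [[0,0.0016,-0.04],[0.102,0,0]]
    - [[0,0.0025,-0.05],[0.127,0,0]]

```text
time_s: 17.0
tcp_pos: [0.6001, -0.1846, 0.117]
eef_rot: [86.7, 90.0, 162.5]
contact_force: [-0.9, 4.1, -1.1]
gripper_width: 0.0199
```

```bash
python3 -c "
from h import *
rep('blue')"
```

```text
blue t 17.0 rad 0.0752988510557282 cw 0.18259737374470797 yt 165.8214356503037 u -14.462058865744675 F tool xyz [1.0597 1.8803 3.7181] z 0.11699544477153384 w 0.019896084556191337 tau [1.4698 0.3426 0.0018]
```

Blue is free: it is at 0.18 rad, past the 0.05 lock, with only 3 to 4 N of push. I'll take three 0.2 rad steps to about 0.78.

send_rows:
  plan:
    - [[0,0,-0.02],[0.051,0,0]]
    - [[0,0.0015,-0.04],[0.102,0,0]]
    - [[0,0.0035,-0.06],[0.153,0,0]]
    - [[0,0.006,-0.08],[0.204,0,0]]
    - [[0,0.01,-0.1],[0.255,0,0]]

```text
time_s: 17.5
tcp_pos: [0.5952, -0.1989, 0.117]
eef_rot: [73.8, 90.0, 138.0]
contact_force: [0.5, 4.2, -2.0]
gripper_width: 0.0196
```

send_rows:
  plan:
    - [[0,0,-0.02],[0.051,0,0]]
    - [[0,0.0015,-0.04],[0.102,0,0]]
    - [[0,0.0035,-0.06],[0.153,0,0]]
    - [[0,0.006,-0.08],[0.204,0,0]]
    - [[0,0.01,-0.1],[0.255,0,0]]

```text
time_s: 18.0
tcp_pos: [0.5875, -0.2119, 0.117]
eef_rot: [7.5, 90.0, 60.1]
contact_force: [0.6, 4.0, -1.8]
gripper_width: 0.02
```

send_rows:
  plan:
    - [[0,0,-0.02],[0.051,0,0]]
    - [[0,0.0015,-0.04],[0.102,0,0]]
    - [[0,0.0035,-0.06],[0.153,0,0]]
    - [[0,0.006,-0.08],[0.204,0,0]]
    - [[0,0.01,-0.1],[0.255,0,0]]

```text
time_s: 18.5
tcp_pos: [0.5774, -0.2229, 0.117]
eef_rot: [-18.4, 89.9, 22.6]
contact_force: [0.9, 3.4, -1.6]
gripper_width: 0.0199
```

```bash
python3 -c "
from h import *
rep('blue')"
```

```text
blue t 18.5 rad 0.0760705378705751 cw 0.7801298909198784 yt 130.9786942392118 u -48.69815022171031 F tool xyz [1.6169 1.9868 2.9217] z 0.11700575331193891 w 0.01986428940613839 tau [ 1.5129 -0.1962  0.0057]
```

send_rows:
  plan:
    - [[0,0,-0.01],[0.025,0,0]]
    - [[0,0.0003,-0.02],[0.051,0,0]]
    - [[0,0.001,-0.03],[0.076,0,0]]
    - [[0,0.0016,-0.04],[0.102,0,0]]
    - [[0,0.0025,-0.05],[0.127,0,0]]

```text
time_s: 19.0
tcp_pos: [0.5716, -0.2277, 0.117]
eef_rot: [-25.1, 89.9, 10.1]
contact_force: [-0.1, 3.8, -2.1]
gripper_width: 0.0197
```

send_rows:
  plan:
    - [[0,0,-0.008],[0.02,0,0]]
    - [[0,0.0003,-0.016],[0.041,0,0]]
    - [[0,0.0006,-0.024],[0.061,0,0]]
    - [[0,0.001,-0.032],[0.082,0,0]]
    - [[0,0.0016,-0.04],[0.102,0,0]]

```text
time_s: 19.5
tcp_pos: [0.5666, -0.2311, 0.117]
eef_rot: [-24.9, 89.9, 5.6]
contact_force: [0.4, 3.7, -2.5]
gripper_width: 0.0201
```

```bash
python3 -c "
from h import *
rep('blue')"
```

```text
blue t 19.5 rad 0.07624094304127522 cw 0.957711509463798 yt 120.5179079575767 u -58.87282748337904 F tool xyz [2.5314 2.938  2.2031] z 0.11700194296280693 w 0.020094434052712655 tau [ 1.1669 -0.3781  0.014 ]
```

send_rows:
  plan:
    - [[0,0,-0.006],[0.015,0,0]]
    - [[0,0.0003,-0.012],[0.03,0,0]]
    - [[0,0.0006,-0.018],[0.045,0,0]]
    - [[0,0.001,-0.024],[0.06,0,0]]
    - [[0,0.001,-0.03],[0.075,0,0]]

```text
time_s: 20.0
tcp_pos: [0.5628, -0.2333, 0.1171]
eef_rot: [-25.8, 89.9, 1.3]
contact_force: [1.2, 3.8, -3.7]
gripper_width: 0.0199
```

```bash
python3 -c "
from h import *
rep('blue')"
```

```text
blue t 20.0 rad 0.07630016341455062 cw 1.015220055394071 yt 117.09355791340172 u -62.16782445111789 F tool xyz [3.748  2.8233 2.8209] z 0.11706516102268354 w 0.01989089972021268 tau [ 1.2378 -0.803   0.0162]
```

send_rows:
  plan:
    - [[0,0,-0.005],[0.013,0,0]]
    - [[0,0.0003,-0.01],[0.025,0,0]]
    - [[0,0.0006,-0.015],[0.038,0,0]]
    - [[0,0.001,-0.02],[0.051,0,0]]
    - [[0,0.001,-0.025],[0.064,0,0]]

```text
time_s: 20.5
tcp_pos: [0.5606, -0.2344, 0.1172]
eef_rot: [-19.3, 89.8, 4.9]
contact_force: [4.7, 6.4, -4.6]
gripper_width: 0.0197
```

```bash
python3 -c "
from h import *
rep('blue')"
```

```text
blue t 20.5 rad 0.07632933429842198 cw 1.0479928329774637 yt 114.1742678428171 u -64.04556628956729 F tool xyz [4.6189 3.9035 6.8816] z 0.1171650669580727 w 0.01971059599745319 tau [ 2.1479 -2.0141 -0.0455]
```

send_rows:
  plan:
    - [[0,0,-0.005],[0,0,0]]
    - [[0,0,-0.01],[0,0,0]]
    - [[0,0,-0.013],[0,0,0]]
    - [[0,0,-0.013],[0,0,0]]
    - [[0,0,-0.013],[0,0,0]]
  force: 8

```text
time_s: 21.0
tcp_pos: [0.5602, -0.2346, 0.1172]
eef_rot: [-16.7, 89.6, 7.5]
contact_force: [6.3, 6.6, -6.2]
gripper_width: 0.0197
```

send_rows:
  plan:
    - [[0,0,0],[0,0,0]]
    - [[0,0,0],[0,0,0]]
    - [[0,0,0],[0,0,0]]
    - [[0,0,0],[0,0,0]]
    - [[0,0,0],[0,0,0]]
  jaw: 0

```text
time_s: 21.5
tcp_pos: [0.5601, -0.2349, 0.1173]
eef_rot: [-18.3, 89.6, 5.8]
contact_force: [0.7, 0.4, 0.1]
gripper_width: 0.0437
```

send_rows:
  plan:
    - [[-0.1,0,0],[0,0,0]]
    - [[-0.25,0,0],[0,0,0]]
    - [[-0.4,0,0],[0,0,0]]
    - [[-0.55,0,0],[0,0,0]]
    - [[-0.7,0,0],[0,0,0]]

```text
time_s: 22.0
tcp_pos: [0.5591, -0.2351, 0.2233]
eef_rot: [-19.1, 89.6, 5.0]
contact_force: [-0.0, -0.1, -0.9]
gripper_width: 0.0438
```

```bash
python3 - <<'E'
from h import *
p=r.capture("wrist"); cv2.imwrite("pics/w5.png",p["color"][:,:,::-1])
C=cloud(p,np.ones((400,640),bool)); g=C[(C[:,2]>.121)&(C[:,2]<.135)]
for n,(x,y),b in (("red",(.524,.046),176),("blue",(.561,-.234),-4)):
    k=g[np.hypot(g[:,0]-x,g[:,1]-y)<.03]
    if len(k)>20:
        c=cv2.minEnclosingCircle(k[:,:2].astype(np.float32)); d=c[0]-S[n]; print(n,len(k),c,"cw",np.radians(b)-np.arctan2(d[1],d[0]))
E
```

```text
blue 469 ((0.5622896552085876, -0.23342925310134888), 0.00996253453195095) cw 1.02236698663078
```

View pics/w5.png

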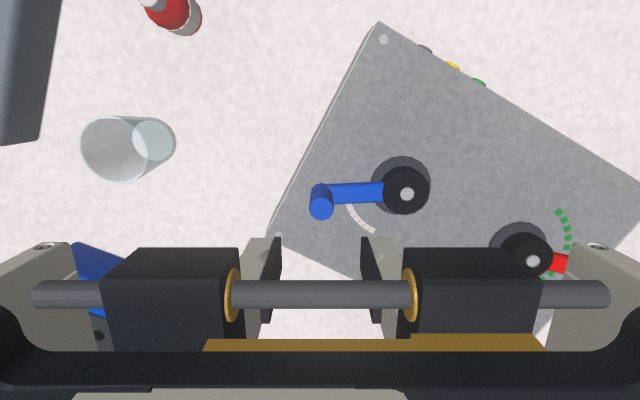

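The wrist view shows the blue grip at (321,202) px, just past the end of its white arc. It measures about 1.02 rad by my shaft estimate, and the push rose to about 9 N at the stop. One check from above, then I'll hand in.

```bash
python3 - <<'E'
from h import *
p=r.capture("scene")
for t in ["isolator","vial","flask","beaker"]:
    for d in r.trace(p,t)[:1]:
        c=cloud(p,d["mask"]); print(t,round(d["score"],2),np.median(c,0),c[c[:,2]>.118].mean(0))
rep('blue'); r.close_job()
E
```

```text
isolator 0.76 [ 0.5339 -0.0063  0.0948] [0.5259 0.0438 0.1249]
vial 0.51 [ 0.6303 -0.0926  0.1019] [ 0.6219 -0.0852  0.1184]
flask 0.68 [0.449  0.3599 0.0473] [0.436  0.3706 0.119 ]
beaker 0.88 [ 0.6141 -0.4238  0.0486] [nan nan nan]
blue t 22.3 rad 0.07594617024769267 cw 1.071660294670279 yt 114.13170508473335 u -65.40161195635316 F tool xyz [0.5331 0.0536 0.4375] z 0.2215105599128417 w 0.04370710118094978 tau [-0.0541  0.0218  0.0231]
the job is handed in; nothing more can be done<stdin>:5: RuntimeWarning: Mean of empty slice.
  ret = um.true_divide(
```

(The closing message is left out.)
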